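# Post two spent battery packs into the returns boxes

## Task

Two spent flat battery packs lie crossed on the desk, the long narrow one on top of the short wide one. Post each through the letter slot that is made for it, the long narrow pack into the box with the narrow slot and the short wide pack into the box with the wide slot, pushing each right through so that it drops inside its box. Leave the glue stick, the small jar and the mug standing where they are.

Things in the scene. Friction and masses are not known exactly. Their poses are not given: they have to be found in the camera images.
- pack_long: The long narrow battery pack: flat rigid grey slab 120 (its x) x 44 (its y) x 6 (z) mm, 90 g, with an aluminium label and brass contacts on its top. Origin at the centre of its underside, z up. It lies across the wide pack, its underside 6 mm above the desk, its ends overhanging by about 15 to 40 mm. It may be posted either end first.
- pack_wide: The short wide battery pack: same make and colour, 100 (its x) x 62 (its y) x 6 (z) mm, 100 g. Origin at the centre of its underside, z up. It lies flat on the desk under the long pack. It may be posted either end first.
- box_wide: Grey sheet-steel returns box with the WIDE slot, fixed to the desk: 140 (x) x 115 (y) x 148 (z) mm, sheet 3 mm, closed but for the slot in its front (-x) face, empty; inside, a chute slopes down at 45 degrees from the slot's lower edge. Origin at the centre of its underside. The two boxes are alike but for the slot's width, and either may be the left one.
- box_wide_slot (a point): Centre of the wide slot, in the front wall's outer face, 124 mm above the desk. Opening 67 mm wide (y) x 12 mm high (z), lower edge at 118 mm, wall 3 mm thick; the box's top is 24 mm above this point. x points level into the box, z up. Just behind the wall a light flap hinged at the slot's upper edge hangs in the slot and swings inward (push under 1 N).
- box_narrow: Grey returns box with the NARROW slot, fixed; otherwise the same as box_wide: 140 x 115 x 148 mm, origin at the centre of its underside, slot in its front (-x) face. In either box a pack let go once its middle is well past the front wall tips onto the chute and slides down; if it hangs in the slot, a push on its outer end sends it in.
- box_narrow_slot (a point): Centre of the narrow slot, in the front wall's outer face, 124 mm above the desk. Opening 49 mm wide (y) x 12 mm high (z); flap, wall and heights as for the wide slot. x points level into the box, z up.
- glue_stick: Bystander: upright glue stick, 27 mm diameter, 92 mm tall, standing close to one end of the wide pack. Origin at the centre of its foot.
- small_jar: Bystander: small jar with a white cap, 45 mm diameter, 52 mm tall, standing close to the other end of the wide pack. Origin at the centre of its foot.
- mug: Bystander: mug, 83 mm across, 118 mm with its handle (+y side of it), 96 mm tall, standing to the right. Origin at the centre of its footprint, handle included.
- desk_lamp: Obstacle: black desk lamp, fixed, standing at the desk's right near edge; 157 x 159 mm, 391 mm tall. Origin at the centre of its footprint.
Mind the look-alikes: they are no part of the job. What is shaped like the pack_long but purple or turquoise is not meant.

How it is judged:
By the outcome, as a careful person would: the job done as asked, in the order asked, and still so for the second after the job is handed in, with the robot touching nothing.
It also fails if it takes over 67 s, if anything falls off the work surface, if the arm or the gripper's body presses on something with over 40 N, if the wrist force passes 120 N, or if a joint passes its speed limit or range.

## Robot

A 6-joint arm with a two-finger parallel gripper is mounted at the origin on a cart in front of the work surface, level with it; the furniture and walls round the work are solid. World frame = base frame: x ahead of the robot, y to its left, z up, the work surface at z = 0. Lengths are in mm, angles in rad, forces in N, time in s.
With the tool pointing down it reaches from about 350 to 975 mm from the base axis. Payload 7.1 kg.
Tool frame: the origin (TCP) lies on the front face of the gripper's body, between the roots of the fingers; the fingertips stand 80 mm ahead of it and the grasp point (between the pads) lies 61 mm ahead of it (env.tips_ahead is the distance from the TCP to the fingertips, in mm); z points along the fingers, y is the direction in which the jaws open and shut (so a half turn about z gives the same grasp; the last joint's range is limited). The gripper opens to 88 mm and grips with 3 to 60 N. Pads are 20 mm wide; open, the fingers measure 115 mm over their backs; the gripper's body (75 mm by 178 mm) begins 61 mm behind the grasp point.
Start: joints at [-0.019, 0.423, 1.63, -0, 1.089, -0.019], TCP at [624.984, 0.026, 302.675] pointing down, gripper open.
Joint ranges: [-3, 3], [-0.9, 2.11], [0.09, 2.58], [-1.31, 4.45], [0.11, 2.69], [-2.54, 2.54]. Speed limits (rad/s): [2.39, 2.39, 3.01, 3.14, 3.14, 3.14].

## Interface

Orientations are given as a unit quaternion [x, y, z, w].
In Python, from station import env, set_gripper, viewer, workorder gives the robot as it stands. Calls block until the motion is done:
- env.reach(position, orientation): joint-space move of the TCP to a pose.
- env.move_l(position, rot=None, rate=150, f_stop=None): straight line of the TCP; rot=None keeps the orientation; rate is the mean speed in mm/s. With f_stop (N) it stops when the force on the tool has changed by that much, and returns True; else False.
- env.move_joints(angles): joint-space move.
- set_gripper(opening): finger opening in mm; the grip force is fixed at half the most; returns when the fingers have stopped.
- env.hold(seconds).
- env.ik(position, orientation): joint angles nearest the present ones, or None.
- env.read_state(): the state.
- viewer.camera(name): name is "scene" or "side" or "wrist"; returns the picture (400x640x3 uint8, blue, green, red); there is no depth.
- viewer.camera_params(name): a dict with "fx", "fy", "cx", "cy" (pixels), "pose" (4x4, takes a point from camera to world coordinates); the wrist camera has in their place "tool_from_camera" (4x4, takes a point from camera to tool coordinates, whose origin is the TCP and whose axes are the flange's). Camera axes: x right, y up, looking along -z (the intrinsics and any distortion apply to the point x, -y, -z); pixel columns grow to the right and rows downward; lengths in mm; the calibration is good to about 2 mm. A picture is of the moment at which its call begins: read the wrist's pose just before it. camera_params takes no time and is no camera call.
A pose or a line that the arm cannot do raises env.IKError and nothing moves.
- workorder.sign_off(): hands the job in, once; it reports no verdict.
The state is a dict: "time_s": time; "qpos": joint angles; "dq": joint speeds; "tau": joint torques, N m; "tool_pos": TCP position; "orientation": TCP orientation; "force": force on the tool from outside, world axes, zero at the start; "wrist_torque": the same for the moment, N m; "width": finger opening in mm.
Only numpy, scipy, OpenCV 4.12 (cv2) and the standard library are available. Lean on these libraries where they do the work, as an engineer would, in place of code of your own. Each camera call takes 0.05 s, during which the arm holds its last target.

## Working session

There is one attempt and no reset: what is moved stays moved. The work goes in short steps, each a Python script; the robot and the scene stay as the last script left them, time stands still between calls to the robot, and variables do not carry over. Pictures are saved under pics/ and viewed, and the job is handed in when it is done.

```bash
ls; mkdir -p pics; python3 - <<'E'
from station import env,set_gripper,viewer,workorder
import cv2
for n in ("scene","side","wrist"):
    cv2.imwrite(f"pics/a_{n}.png",viewer.camera(n)); p=viewer.camera_params(n)
    print(n,{k:(v.round(3).tolist() if hasattr(v,'round') and not isinstance(v,float) else v) for k,v in p.items()})
s=env.read_state();print(s)
E
```

```text
pics
scene {'fx': 373.1087078392005, 'fy': 373.1087078392005, 'cx': 320.82112487241335, 'cy': 193.97006911463683, 'pose': [[0.048, -0.703, 0.709, 1264.116], [0.999, 0.024, -0.045, -141.882], [0.015, 0.71, 0.704, 840.875], [0.0, 0.0, 0.0, 1.0]]}
side {'fx': 483.3332501471411, 'fy': 483.3332501471411, 'cx': 318.8957743385622, 'cy': 203.42911436708144, 'pose': [[0.499, -0.702, 0.508, 1208.57], [0.867, 0.393, -0.308, -470.013], [0.016, 0.594, 0.804, 1160.493], [0.0, 0.0, 0.0, 1.0]]}
wrist {'fx': 334.95344039030755, 'fy': 334.95344039030755, 'cx': 323.49165079558384, 'cy': 196.83045731916133, 'tool_from_camera': [[-0.001, 0.958, 0.288, 78.011], [1.0, 0.001, 0.001, 0.408], [0.0, 0.288, -0.958, -83.236], [0.0, 0.0, 0.0, 1.0]]}
{'time_s': 0.15, 'qpos': array([-1.90034464e-02,  4.23694221e-01,  1.63044671e+00, -4.77811684e-07,
        1.08859477e+00, -1.90125019e-02]), 'dq': array([-0.00037577, -0.00083721, -0.00284056, -0.00058817, -0.0019176 ,
       -0.00089546]), 'tau': array([ 9.52650989e-04, -5.44981134e+01, -2.73919362e+01,  6.45430083e-02,
        2.04369903e-02, -3.19723256e-05]), 'tool_pos': array([6.24693541e+02, 2.92923383e-02, 3.02088777e+02]), 'orientation': array([ 7.07103386e-01,  7.07109946e-01, -3.96525346e-04, -4.11588499e-04]), 'force': array([-0.34587585, -0.45214377, -0.04289763]), 'wrist_torque': array([-0.01822364, -0.03636359,  0.01222107]), 'width': 88.05165664844449}
```

View pics/a_scene.png

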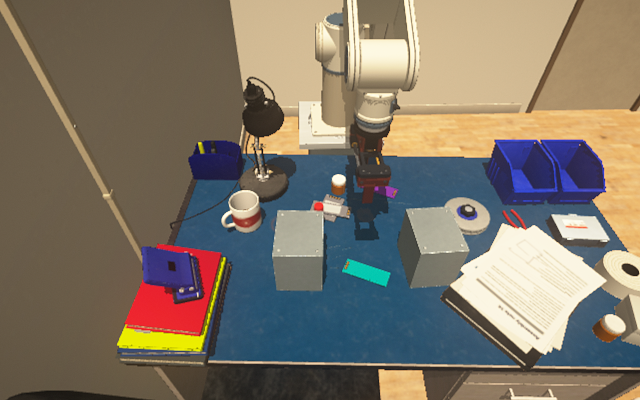

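View pics/a_side.png

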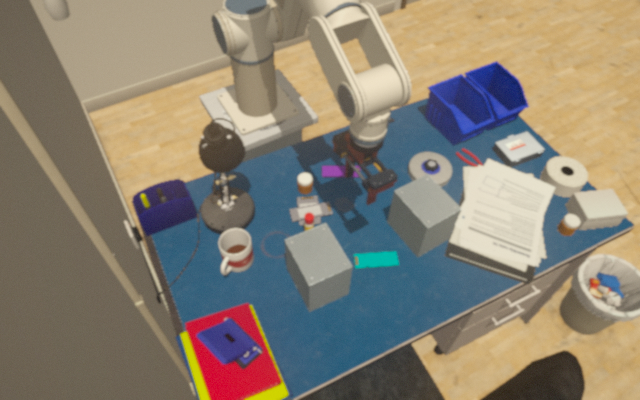

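View pics/a_wrist.png

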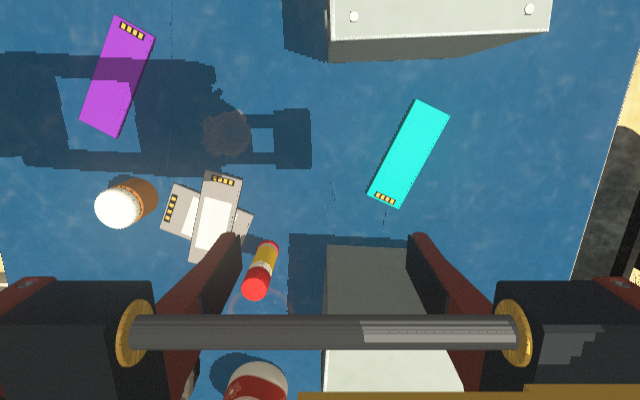

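```bash
cat > h.py <<'E'
from station import env,set_gripper,viewer,workorder
import cv2,numpy as np
from scipy.spatial.transform import Rotation as R
def pose(name,st=None):
    p=viewer.camera_params(name)
    if name!="wrist": return p,np.array(p["pose"])
    T=np.eye(4);T[:3,:3]=R.from_quat(st["orientation"]).as_matrix();T[:3,3]=st["tool_pos"]
    return p,T@np.array(p["tool_from_camera"])
def ray(name,uv,st=None):
    p,T=pose(name,st);K=np.array([[p["fx"],0,p["cx"]],[0,p["fy"],p["cy"]],[0,0,1]])
    d=np.array(p.get("dist",p.get("distortion",np.zeros(5))) if True else 0,float)
    n=cv2.undistortPoints(np.array(uv,float).reshape(-1,1,2),K,d).reshape(-1,2)
    c=np.c_[n[:,0],-n[:,1],-np.ones(len(n))]
    return T[:3,3],c@T[:3,:3].T
def onz(name,uv,z,st=None):
    o,d=ray(name,uv,st); t=(z-o[2])/d[:,2]; return o+t[:,None]*d
def proj(name,P,st=None):
    p,T=pose(name,st);c=(np.atleast_2d(P)-T[:3,3])@T[:3,:3]
    return np.c_[p["fx"]*c[:,0]/-c[:,2]+p["cx"],p["fy"]*-c[:,1]/-c[:,2]+p["cy"]]
def onx(name,uv,x,st=None):
    o,d=ray(name,uv,st); t=(x-o[0])/d[:,0]; return o+t[:,None]*d
def quat(phi,tilt=0): # tool down, tool x at world angle phi; 
    x=np.array([np.cos(phi),np.sin(phi),0]);z=np.array([0,0,-1.]);y=np.cross(z,x)
    M=np.c_[x,y,z]
    if tilt: M=M@R.from_euler('y',tilt).as_matrix()
    return R.from_matrix(M).as_quat()
def shot(name,fn):
    st=env.read_state();im=viewer.camera(name);cv2.imwrite(f"pics/{fn}.png",im);return im,st
E
python3 - <<'E'
from h import *
np.set_printoptions(precision=1,suppress=True)
print(viewer.camera_params("wrist").keys())
st=env.read_state()
print(onz("wrist",[(205,170),(242,178),(189,262),(228,270)],12,st))
print(onz("wrist",[(175,183),(160,226),(254,212)],6,st))
print("jar,glue",onz("wrist",[(120,203),],52,st),onz("wrist",[(255,288)],92,st))
print("boxes top scene",onz("scene",[(276,210),(324,212),(323,255),(273,257),(400,211),(446,206),(468,246),(412,252)],148))
E
```

```text
dict_keys(['fx', 'fy', 'cx', 'cy', 'tool_from_camera'])
[[ 489.9   -2.1   12. ]
 [ 531.3  -11.5   12. ]
 [ 458.1 -118.    12. ]
 [ 505.4 -129.1   12. ]]
[[451.  -18.8   6. ]
 [425.8 -72.7   6. ]
 [541.2 -54.8   6. ]]
jar,glue [[411.8 -28.6  52. ]] [[ 556.3 -104.8   92. ]]
boxes top scene [[ 619.5 -213.7  148. ]
 [ 630.5  -93.   148. ]
 [ 762.2 -102.5  148. ]
 [ 763.5 -215.2  148. ]
 [ 633.9   99.7  148. ]
 [ 620.7  222.   148. ]
 [ 749.5  236.6  148. ]
 [ 761.6  101.8  148. ]]
```

```bash
python3 - <<'E'
from h import *
for tx in (400,440,480):
  for tz in (220,280,330):
    for t in (-40,-50,-60,-70):
      q=quat(0,np.radians(t)); a=env.ik([tx,0,tz],q)
      if a is not None: print(tx,tz,t,R.from_quat(q).as_matrix()[:,2].round(2),np.round(a,2))
E
```

```text
400 220 -40 [-0.64 -0.   -0.77] [-0.02  0.51  1.88 -0.01  1.45  1.56]
400 220 -50 [-0.77 -0.   -0.64] [-0.02  0.59  1.83 -0.02  1.6   1.56]
400 220 -60 [-0.87 -0.   -0.5 ] [-0.02  0.66  1.78 -0.02  1.74  1.56]
400 220 -70 [-0.94 -0.   -0.34] [-0.02  0.74  1.74 -0.02  1.88  1.56]
400 280 -40 [-0.64 -0.   -0.77] [-0.02  0.41  1.86 -0.01  1.57  1.55]
400 280 -50 [-0.77 -0.   -0.64] [-0.02  0.49  1.81 -0.02  1.71  1.56]
400 280 -60 [-0.87 -0.   -0.5 ] [-0.02  0.57  1.77 -0.02  1.85  1.56]
400 280 -70 [-0.94 -0.   -0.34] [-0.02  0.64  1.74 -0.02  1.98  1.56]
400 330 -40 [-0.64 -0.   -0.77] [-0.02  0.34  1.82 -0.01  1.67  1.55]
400 330 -50 [-0.77 -0.   -0.64] [-0.02  0.42  1.78 -0.02  1.81  1.55]
400 330 -60 [-0.87 -0.   -0.5 ] [-0.02  0.5   1.75 -0.02  1.94  1.55]
400 330 -70 [-0.94 -0.   -0.34] [-0.02  0.57  1.72 -0.02  2.07  1.55]
440 220 -40 [-0.64 -0.   -0.77] [-0.02  0.55  1.79 -0.01  1.49  1.56]
440 220 -50 [-0.77 -0.   -0.64] [-0.02  0.63  1.74 -0.01  1.65  1.56]
440 220 -60 [-0.87 -0.   -0.5 ] [-0.02  0.7   1.69 -0.02  1.8   1.56]
440 220 -70 [-0.94 -0.   -0.34] [-0.02  0.78  1.65
[... 719 characters left out ...]

480 220 -60 [-0.87 -0.   -0.5 ] [-0.02  0.75  1.59 -0.02  1.85  1.56]
480 220 -70 [-0.94 -0.   -0.34] [-0.02  0.82  1.55 -0.02  2.    1.56]
480 280 -40 [-0.64 -0.   -0.77] [-0.02  0.52  1.68 -0.01  1.65  1.56]
480 280 -50 [-0.77 -0.   -0.64] [-0.02  0.59  1.62 -0.01  1.8   1.56]
480 280 -60 [-0.87 -0.   -0.5 ] [-0.02  0.66  1.58 -0.02  1.95  1.56]
480 280 -70 [-0.94 -0.   -0.34] [-0.02  0.73  1.54 -0.02  2.09  1.56]
480 330 -40 [-0.64 -0.   -0.77] [-0.02  0.46  1.64 -0.01  1.74  1.55]
480 330 -50 [-0.77 -0.   -0.64] [-0.02  0.53  1.6  -0.01  1.89  1.55]
480 330 -60 [-0.87 -0.   -0.5 ] [-0.02  0.6   1.56 -0.02  2.03  1.55]
480 330 -70 [-0.94 -0.   -0.34] [-0.02  0.67  1.53 -0.02  2.17  1.55]
```

```bash
python3 - <<'E'
from h import *
for s in(1,-1):
  q=quat(np.pi,s*np.radians(30)); print(R.from_quat(q).as_matrix().round(2)[:,2], env.ik([470,-10,300],q))
q=quat(np.pi,-np.radians(30))
if R.from_quat(q).as_matrix()[0,2]<0: q=quat(np.pi,np.radians(30))
env.reach([470,-10,300],q)
im,st=shot("wrist","b");print(st["time_s"],st["tool_pos"])
E
```

```text
[-0.5   0.   -0.87] [-0.03744406  0.40534325  1.74663834 -0.01875015  1.51291642 -1.60214284]
[ 0.5  -0.   -0.87] [-0.06164478  0.0683398   2.21391044  0.09304671  0.33792014 -1.71201156]
1.65 [470.53758172 -10.02122833 300.29302949]
```

View pics/b.png

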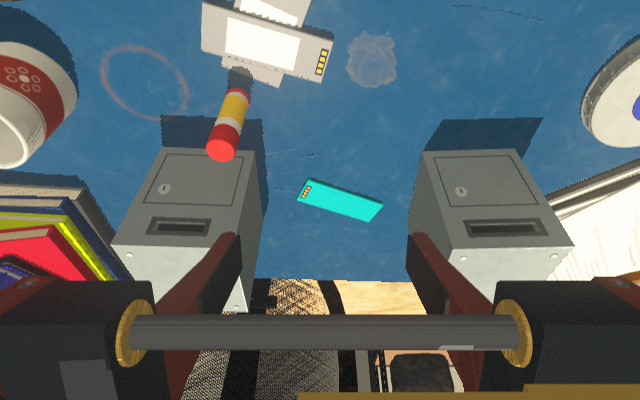

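```bash
python3 - <<'E'
import cv2
im=cv2.imread("pics/b.png")
a=cv2.resize(im[140:270,105:275],None,fx=4.7,fy=4.5,interpolation=cv2.INTER_CUBIC)
b=cv2.resize(im[140:270,405:580],None,fx=4.5,fy=4.5,interpolation=cv2.INTER_CUBIC)
cv2.imwrite("pics/b1.png",a);cv2.imwrite("pics/b2.png",b)
E
```

```text
(no output)
```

View pics/b1.png

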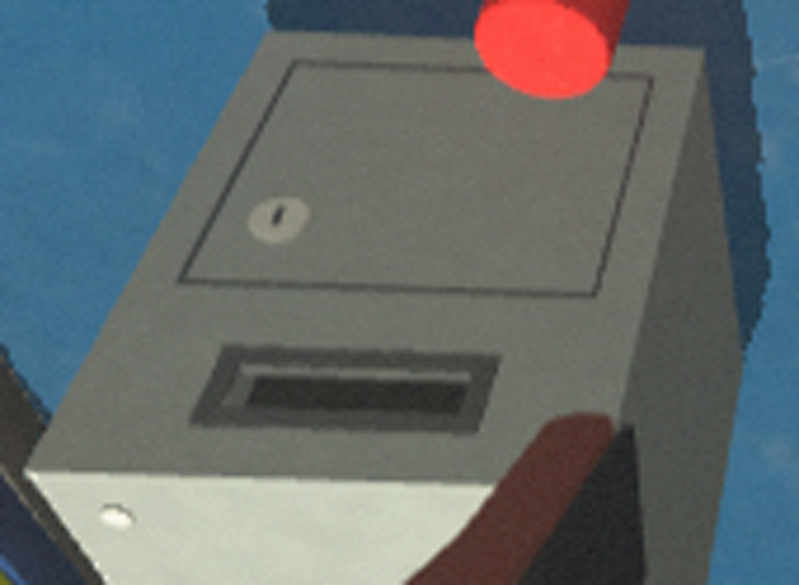

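View pics/b2.png

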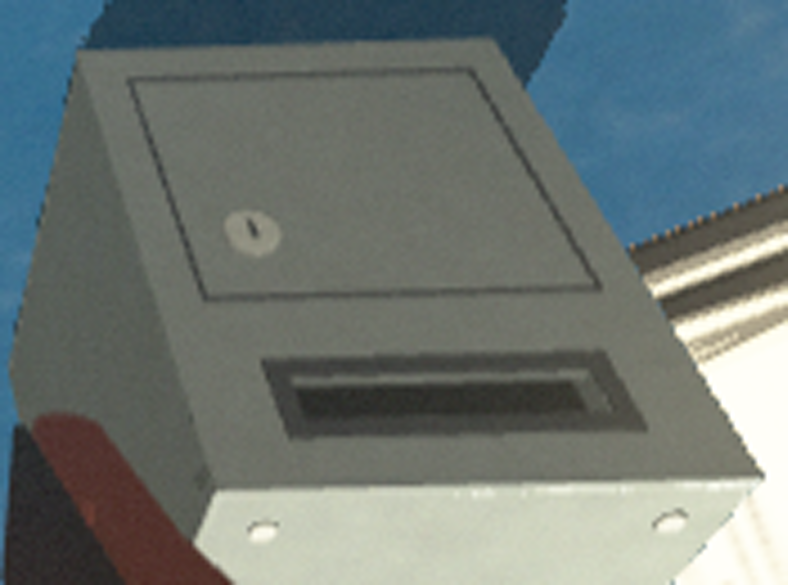

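```bash
python3 - <<'E'
from h import *
np.set_printoptions(precision=1,suppress=True)
st=env.read_state()
f=lambda L,x0,sx:[(x0+(a+.5)/sx-.5,140+(b+.5)/4.5-.5) for a,b in L]
N=f([(270,31),(706,48)],105,4.7);Nt=f([(28,468),(602,489)],105,4.7);Ns=f([(192,424),(220,346),(499,356),(474,434)],105,4.7)
W=f([(80,50),(495,40)],405,4.5);Wt=f([(217,490),(762,477)],405,4.5);Ws=f([(291,437),(262,359),(605,351),(647,429)],405,4.5)
for n,b,t,s in (("N",N,Nt,Ns),("W",W,Wt,Ws)):
    B=onz("wrist",b,0,st);T=onz("wrist",t,148,st);print(n,"bot",B,"top",T)
    a=np.arctan2(-(T[1]-T[0])[0],(T[1]-T[0])[1]);ab=np.arctan2(-(B[1]-B[0])[0],(B[1]-B[0])[1]);print("yaw deg",np.degrees([a,ab]),"w",np.linalg.norm(T[1]-T[0]),np.linalg.norm(B[1]-B[0]))
    # slot frame on front plane: point=mid of B,T ; normal by yaw
    yaw=(a+ab)/2;nrm=np.array([np.cos(yaw),np.sin(yaw),0]);c=np.r_[(B.mean(0)+T.mean(0))[:2]/2,0]
    o,d=ray("wrist",s,st);S=o+(((c-o)@nrm)/(d@nrm))[:,None]*d;print("slot frame",S,S.mean(0),"slot from faces",c[:2])
E
```

```text
N bot [[ 622.8 -213.4    0. ]
 [ 629.   -98.3    0. ]] top [[ 622.3 -212.8  148. ]
 [ 630.   -98.7  148. ]]
yaw deg [-3.9 -3. ] w 114.33414660172026 115.31275194094822
slot frame [[ 624.2 -185.3  135. ]
 [ 624.1 -187.2  113. ]
 [ 627.7 -127.4  113. ]
 [ 627.7 -127.5  135.1]] [ 625.9 -156.8  124. ] slot from faces [ 626.  -155.8]
W bot [[629.9 113.4   0. ]
 [626.4 228.4   0. ]] top [[630.4 113.  148. ]
 [625.6 226.6 148. ]]
yaw deg [2.4 1.7] w 113.76081559588751 115.02279666470359
slot frame [[629.4 132.4 134.7]
 [629.4 132.4 112.6]
 [626.7 209.6 112.5]
 [626.7 209.1 134.6]] [628.1 170.9 123.6] slot from faces [628.1 170.4]
```

```bash
python3 - <<'E'
from h import *
env.reach([492,-70,205],quat(np.radians(76)))
im,st=shot("wrist","c");print(st["time_s"],st["tool_pos"])
E
```

```text
3.275 [492.012169   -69.93808529 205.03147496]
```

View pics/c.png

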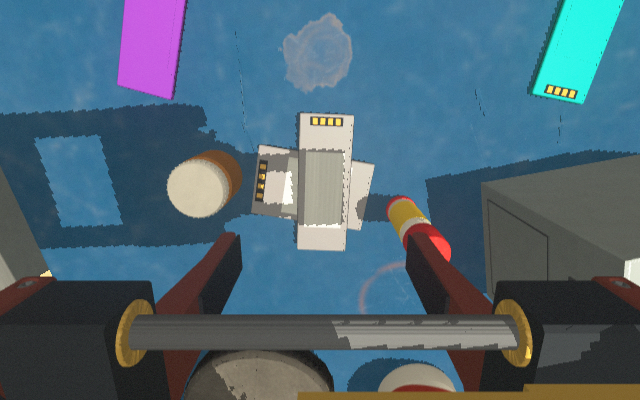

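```bash
python3 - <<'E'
import cv2
im=cv2.imread("pics/c.png")
cv2.imwrite("pics/c1.png",cv2.resize(im[100:260,240:440],None,fx=3.75,fy=3.75,interpolation=cv2.INTER_CUBIC))
E
```

```text
(no output)
```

View pics/c1.png

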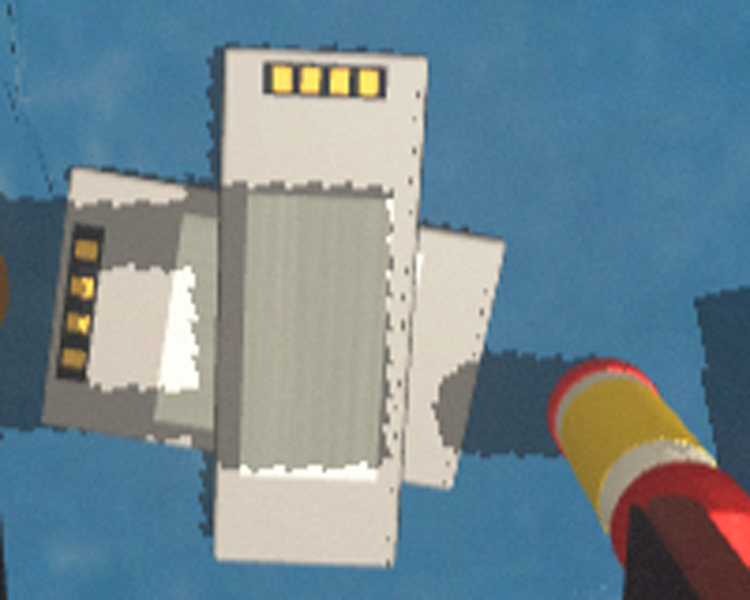

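```bash
cat > m.py <<'E'
from h import *
def fit(C,L,Wd):
    u=(C[0]+C[1]-C[2]-C[3])[:2]/2;v=(C[1]+C[2]-C[0]-C[3])[:2]/2
    return C.mean(0)[:2],np.linalg.norm(u),np.linalg.norm(v),np.degrees(np.arctan2(u[1],u[0])),np.degrees(np.arctan2(v[1],v[0]))
E
python3 - <<'E'
from m import *
np.set_printoptions(precision=1,suppress=True)
st=env.read_state()
f=lambda L:[(240+(a+.5)/3.75-.5,100+(b+.5)/3.75-.5) for a,b in L]
print("long",fit(onz("wrist",f([(224,48),(427,57),(393,566),(216,559)]),12,st),0,0))
print("wide",fit(onz("wrist",f([(72,168),(505,240),(453,489),(44,421)]),6,st),0,0))
print(onz("wrist",f([(72,168),(44,421)]),6,st))
print("jar",onz("wrist",[(198,187)],52,st),"glue foot",onz("wrist",f([(610,385)]),10,st))
E
```

```text
long (array([493.8, -65.1]), np.float64(119.58421094139997), np.float64(43.07956273824424), np.float64(73.67684624496005), np.float64(-16.521953262458442))
wide (array([482.6, -66.6]), np.float64(61.36154671089243), np.float64(99.26843109198109), np.float64(66.62464309918245), np.float64(-23.842989815035416))
[[449.4 -18.7   6. ]
 [425.1 -74.5   6. ]]
jar [[407.2 -33.6  52. ]] glue foot [[556.7 -96.8  10. ]]
```

```bash
python3 - <<'E'
from h import *
np.set_printoptions(precision=1,suppress=True)
print("lamp base",onz("scene",[(264,184),(240,182),(288,184)],20)); print("lamp head",onz("scene",[(262,118),(243,118),(284,118)],300));print("mug",onz("scene",[(244,199),(262,203)],96))
st=env.read_state();print(st["qpos"])
q1=quat(np.radians(73.6));q2=quat(np.radians(176.5))
print(env.ik([506.8,-21,82],q1),env.ik([505,-149,197],q2),env.ik([611,-155.4,197],q2))
E
```

```text
lamp base [[ 385.4 -269.5   20. ]
 [ 373.5 -346.9   20. ]
 [ 387.9 -192.8   20. ]]
lamp head [[ 435.5 -245.9  300. ]
 [ 434.2 -294.7  300. ]
 [ 436.9 -189.2  300. ]]
mug [[ 526.1 -309.6   96. ]
 [ 543.4 -258.6   96. ]]
[-0.2  0.4  2.   0.   0.8  0.1]
[-0.1  0.6  2.  -0.   0.5  0.2] [-0.3  0.4  1.9 -0.   0.8 -1.8] [-0.3  0.6  1.7 -0.   0.9 -1.8]
```

```bash
python3 - <<'E'
from h import *
np.set_printoptions(precision=1,suppress=True)
o1,d1=ray("scene",[(263,120)]);o2,d2=ray("side",[(222,150)])
A=np.c_[d1[0],-d2[0]];t=np.linalg.lstsq(A,o2-o1,rcond=None)[0];print(o1+t[0]*d1,o2+t[1]*d2)
E
```

```text
[[ 365.4 -252.5  247.6]] [[ 364.9 -251.8  248.3]]
```

```bash
python3 - <<'E'
from h import *
np.set_printoptions(precision=1,suppress=True)
a=np.radians(73.6);u=np.array([np.cos(a),np.sin(a)]);G=np.array([493.8,-65.1])+46*u
q=quat(a)
env.reach([*G,120],q)
print(env.move_l([*G,82],rate=80,f_stop=12))
set_gripper(36)
s=env.read_state();print(s["width"],s["tool_pos"],s["force"],s["time_s"])
env.move_l([*G,200],rate=120)
im,st=shot("wrist","d");print(st["width"],st["force"],st["time_s"])
E
```

```text
False
43.418982061307055 [506.8 -20.9  82. ] [-1.   0.7  1. ] 5.1917
43.63099375259652 [ 0.2 -0.5 -1.5] 6.325
```

View pics/d.png

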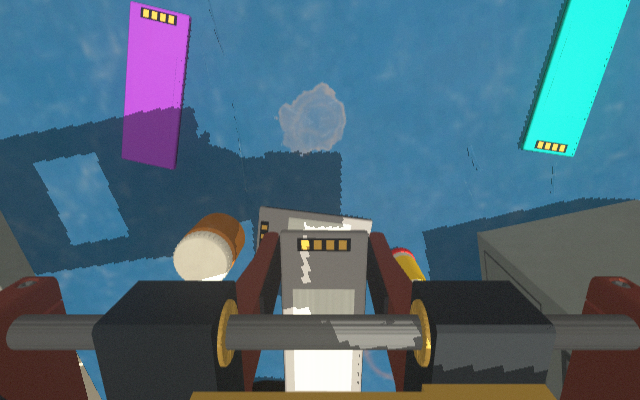

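```bash
python3 - <<'E'
from h import *
np.set_printoptions(precision=1,suppress=True)
st=env.read_state()
P=onz("wrist",[(281,231),(366,230)],130,st);T=R.from_quat(st["orientation"]).as_matrix()
print((P-st["tool_pos"])@T)
y=np.radians(-3.5);d=np.array([np.cos(y),np.sin(y)]);S=np.array([626,-156.3])
q=quat(np.pi+y)
env.reach([*(S-126*d),197.5],q)
im,st=shot("wrist","e");shot("scene","e2");shot("side","e3");print(st["tool_pos"],st["time_s"],st["force"])
E
```

```text
[[ 14.9 -20.3  69.3]
 [ 15.4  21.3  69.2]]
[ 500.2 -148.5  197.3] 8.15 [-0.7 -1.  -0.9]
```

View pics/e.png

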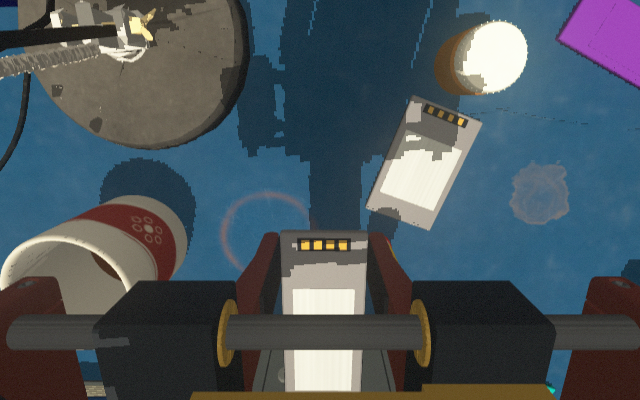

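View pics/e2.png

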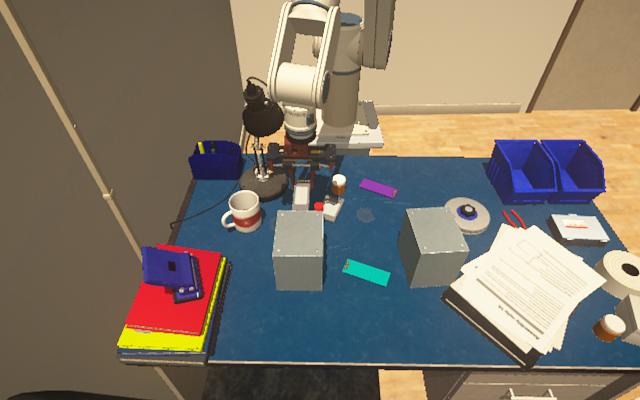

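View pics/e3.png

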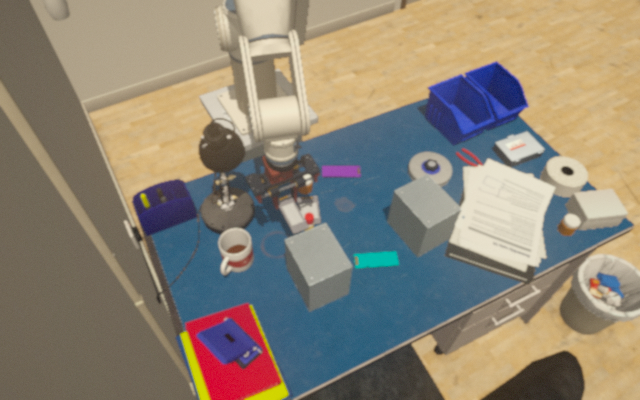

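```bash
python3 - <<'E'
import cv2
im=cv2.imread("pics/e.png")
cv2.imwrite("pics/e1.png",cv2.resize(im[220:400,255:395],None,fx=5,fy=3.3,interpolation=cv2.INTER_CUBIC))
im=cv2.imread("pics/e2.png")
cv2.imwrite("pics/e4.png",cv2.resize(im[140:260,240:380],None,fx=5,fy=5,interpolation=cv2.INTER_CUBIC))
E
```

```text
(no output)
```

View pics/e1.png

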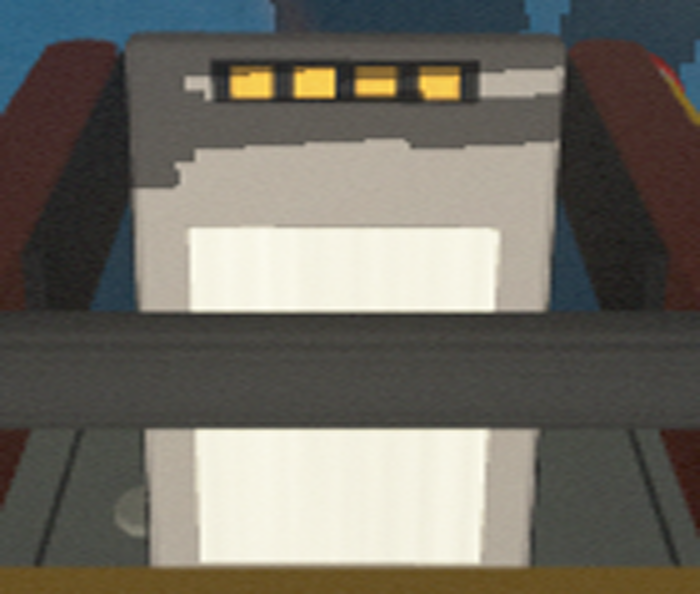

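View pics/e4.png

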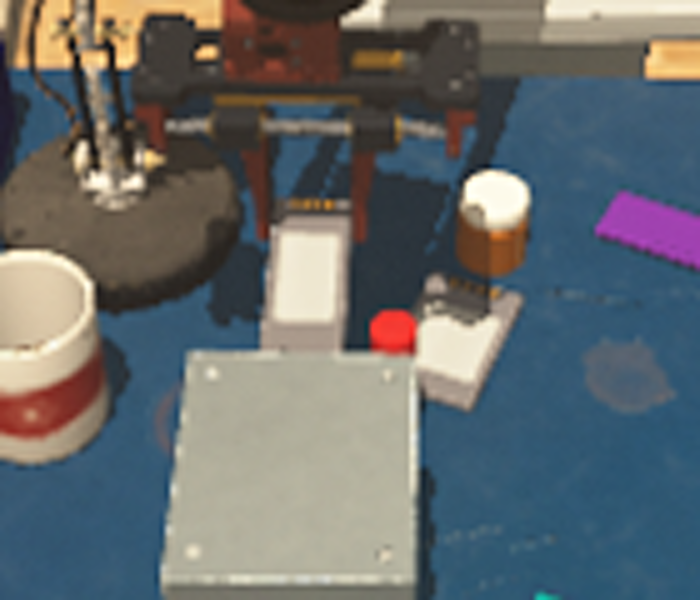

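```bash
python3 - <<'E'
from h import *
np.set_printoptions(precision=1,suppress=True)
y=np.radians(-3.5);d=np.array([np.cos(y),np.sin(y)]);S=np.array([626,-156.3])
r=env.move_l([*(S-85*d),197.3],rate=60,f_stop=8)
s=env.read_state();print(r,s["tool_pos"],(s["tool_pos"][:2]-S)@d,s["force"],s["time_s"])
if not r:
    r=env.move_l([*(S-15*d),197.3],rate=80,f_stop=10)
    s=env.read_state();print(r,s["tool_pos"],(s["tool_pos"][:2]-S)@d,s["force"],s["time_s"])
shot("wrist","f")
E
```

```text
False [ 540.9 -151.   197.1] -85.2416749034913 [-1.2 -0.4 -0.8] 9.1333
False [ 610.6 -155.3  197.1] -15.466616062982418 [ 0.2 -0.6 -1.4] 10.1583
```

View pics/f.png

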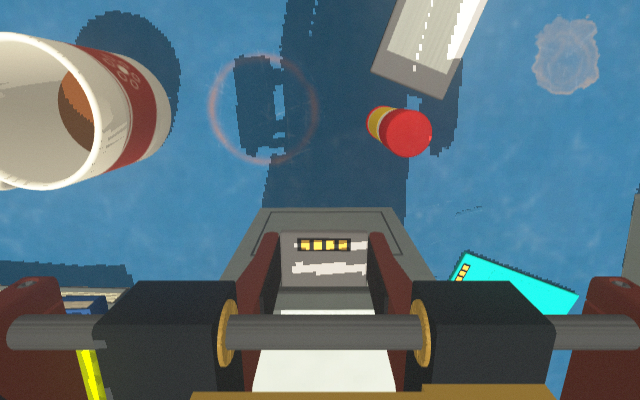

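Entered the slot freely; now release and look.

```bash
python3 - <<'E'
from h import *
set_gripper(70); env.hold(0.4)
im,st=shot("wrist","g");print(st["time_s"],st["force"])
E
```

```text
11.2167 [-0.4546743   0.61712763  0.86474531]
```

View pics/g.png

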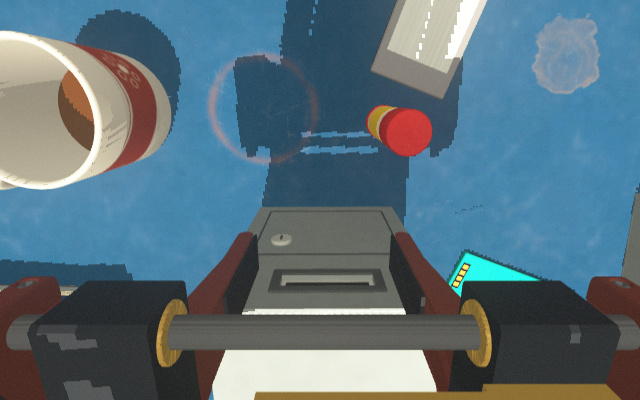

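```bash
python3 - <<'E'
from h import *
im=cv2.imread("pics/g.png")
cv2.imwrite("pics/g1.png",cv2.resize(im[220:320,230:420],None,fx=4,fy=4,interpolation=cv2.INTER_CUBIC))
im,st=shot("wrist","g2");print(cv2.absdiff(im,cv2.imread("pics/g.png"))[260:300,260:400].max())
cv2.imwrite("pics/g3.png",cv2.resize(im[220:320,230:420],None,fx=4,fy=4,interpolation=cv2.INTER_CUBIC))
E
```

```text
24
```

View pics/g1.png

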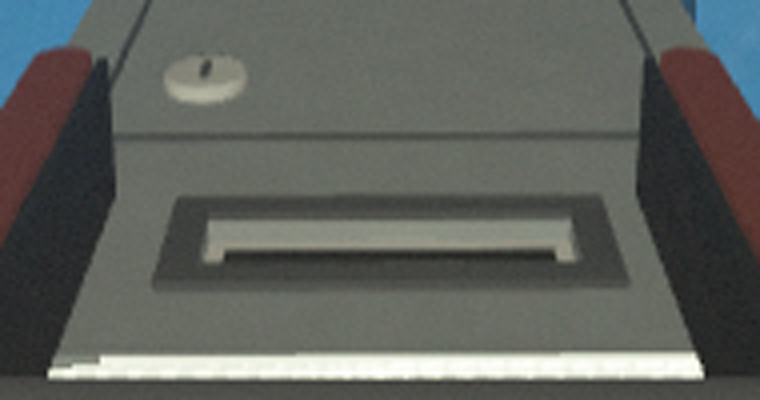

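View pics/g3.png

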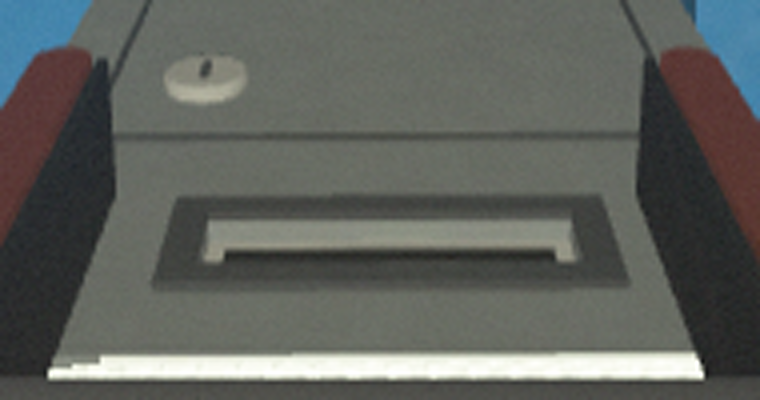

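```bash
python3 - <<'E'
from h import *
y=np.radians(-3.5);d=np.array([np.cos(y),np.sin(y)]);S=np.array([626,-156.3])
env.move_l([*(S-60*d),205],rate=150)
set_gripper(86)
env.reach([495,-70,205],quat(np.radians(156.4)))
im,st=shot("wrist","i");print(st["time_s"],st["tool_pos"])
cv2.imwrite("pics/i1.png",cv2.resize(im[90:250,220:420],None,fx=3.75,fy=3.75,interpolation=cv2.INTER_CUBIC))
E
```

```text
12.775 [495.2436662  -69.68631912 205.36630682]
```

View pics/i.png

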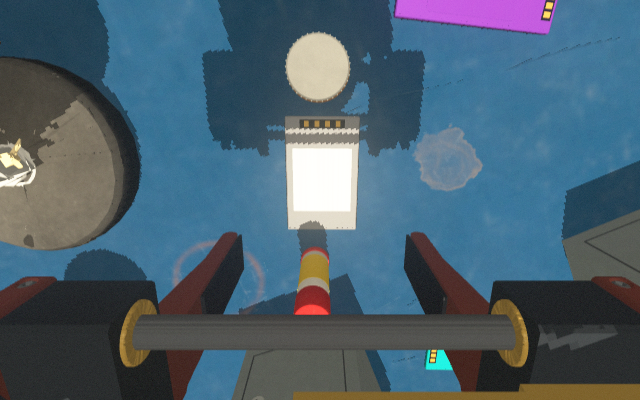

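View pics/i1.png

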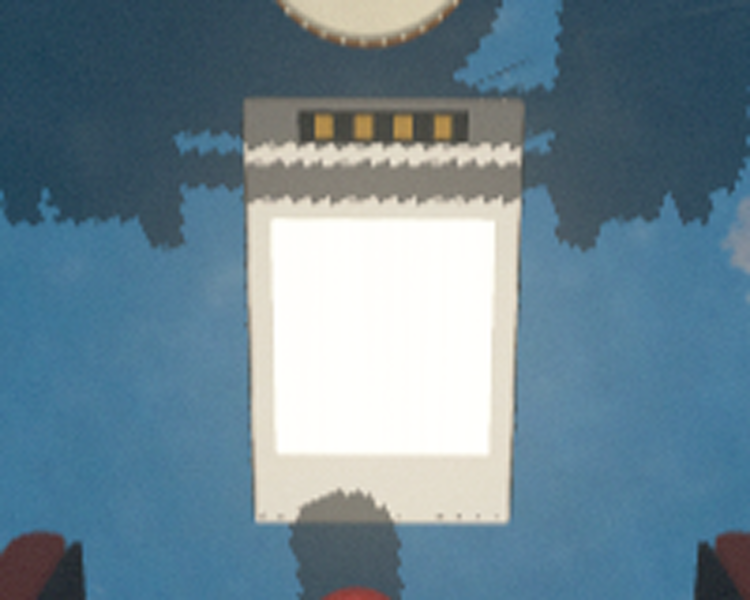

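```bash
python3 - <<'E'
from m import *
np.set_printoptions(precision=1,suppress=True)
st=env.read_state();print(st["tool_pos"])
st["tool_pos"]=np.array([495.24,-69.69,205.37])
f=lambda L:[(220+(a+.5)/3.75-.5,90+(b+.5)/3.75-.5) for a,b in L]
print("wide",fit(onz("wrist",f([(245,99),(524,99),(511,521),(256,521)]),6,st),0,0))
print("jar",onz("wrist",[(318,66)],52,st))
for ph in (156.4,182.1):
  print(env.ik([450,-50,80.5],quat(np.radians(ph))))
E
```

```text
[495.9 -70.2 205.4]
wide (array([482.7, -66.6]), np.float64(99.32535629633534), np.float64(61.36684835954523), np.float64(156.19025629180274), np.float64(66.41099291066294))
jar [[404.5 -34.9  52. ]]
[-0.1  0.6  2.1 -0.   0.4 -1.3]
[-0.1  0.6  2.1 -0.   0.4 -1.7]
```

```bash
python3 - <<'E'
from h import *
np.set_printoptions(precision=1,suppress=True)
a=np.radians(156.3);u=np.array([np.cos(a),np.sin(a)]);G=np.array([482.7,-66.6])+37*u
q=quat(a)
env.reach([*G,150],q)
print(env.move_l([*G,81],rate=70,f_stop=12))
s=env.read_state();print(s["tool_pos"],s["force"])
set_gripper(54)
s=env.read_state();print(s["width"],s["tool_pos"],s["force"],s["time_s"])
env.move_l([*G,202.5],rate=120)
y=np.radians(2.1);d=np.array([np.cos(y),np.sin(y)]);S=np.array([628,170.6])
env.reach([*(S-107*d),202.5],quat(np.pi+y))
env.hold(.2)
im,st=shot("wrist","j");print(st["width"],st["force"],st["tool_pos"],st["time_s"])
cv2.imwrite("pics/j1.png",cv2.resize(im[220:400,250:400],None,fx=5,fy=3.3,interpolation=cv2.INTER_CUBIC))
E
```

```text
False
[449.  -51.8  81.1] [-0.1 -0.9 -0.5]
61.54740627808098 [448.9 -51.7  81.1] [-0.7  0.9  2.7] 14.8667
61.83596976197583 [-0.2  0.  -0.8] [521.  165.2 202.5] 17.1417
```

View pics/j.png

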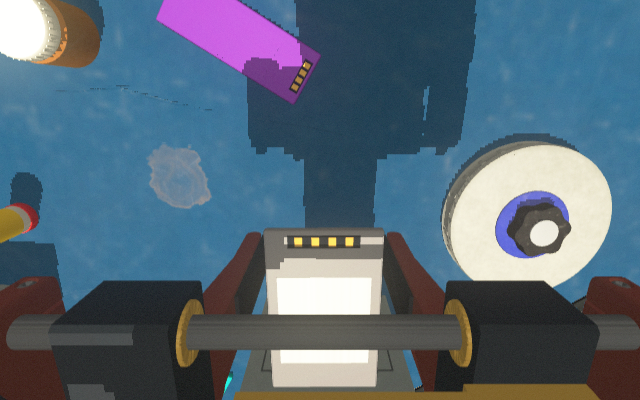

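View pics/j1.png

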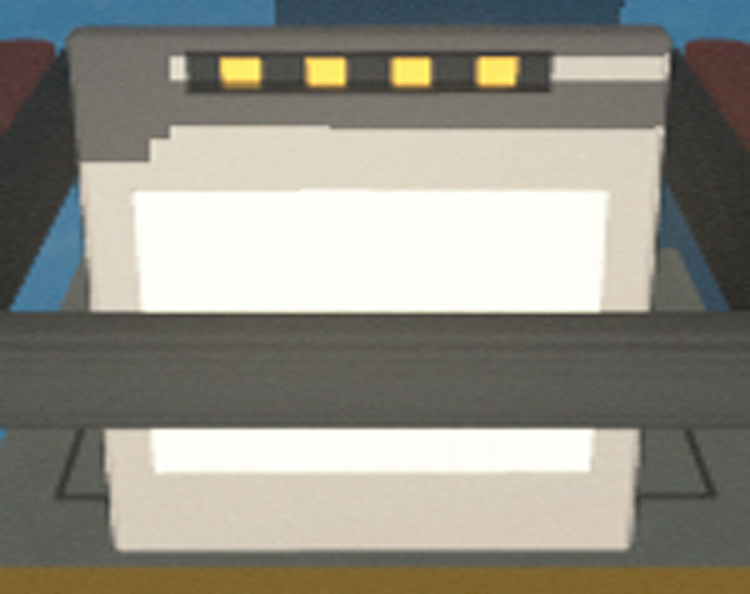

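```bash
python3 - <<'E'
from h import *
np.set_printoptions(precision=1,suppress=True)
y=np.radians(2.1);d=np.array([np.cos(y),np.sin(y)]);S=np.array([628,170.1])
r=env.move_l([*(S-70*d),202.3],rate=60,f_stop=8)
s=env.read_state();print(r,(s["tool_pos"][:2]-S)@d,s["force"],s["time_s"])
if not r:
    r=env.move_l([*(S-14*d),202.3],rate=70,f_stop=10)
    s=env.read_state();print(r,s["tool_pos"],(s["tool_pos"][:2]-S)@d,s["force"],s["time_s"],s["width"])
shot("wrist","k")
E
```

```text
False -70.16964391348336 [-0.3 -0.8 -0.3] 17.9583
False [613.6 169.5 202.1] -14.363389447895248 [-0.5 -0.3 -1.6] 18.9083 61.65735284079226
```

View pics/k.png

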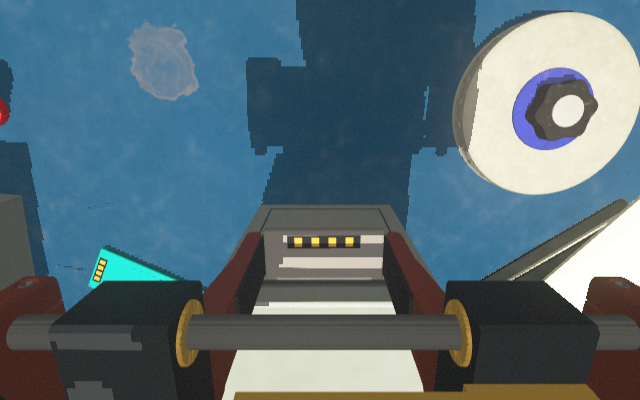

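```bash
python3 - <<'E'
from h import *
set_gripper(84); env.hold(0.4)
im,st=shot("wrist","l");print(st["time_s"],st["force"])
E
```

```text
19.9167 [-0.34682317 -0.23528405 -0.2872953 ]
```

View pics/l.png

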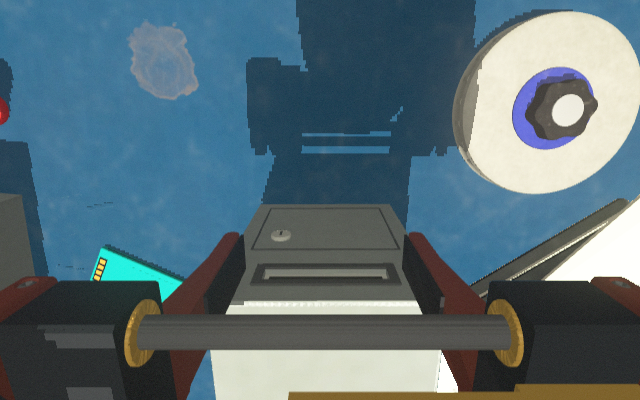

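The slot at (325,273) is empty: only sill and closed flap show, so the wide pack has dropped in. I'll back off and check both slots and the bystanders from the front.

```bash
python3 - <<'E'
from h import *
y=np.radians(2.1);d=np.array([np.cos(y),np.sin(y)]);S=np.array([628,170.1])
env.move_l([*(S-70*d),215],rate=150)
env.reach([470,-10,300],quat(np.pi,-np.radians(30)))
env.hold(.2)
im,st=shot("wrist","n");shot("scene","n2");print(st["time_s"],st["tool_pos"])
z=[cv2.resize(im[205:245,140:225],None,fx=4.5,fy=4.5,interpolation=2),cv2.resize(im[205:245,460:545],None,fx=4.5,fy=4.5,interpolation=2)]
cv2.imwrite("pics/n1.png",np.vstack(z))
E
```

```text
21.5417 [471.17981612  -9.27562515 299.66444593]
```

View pics/n.png

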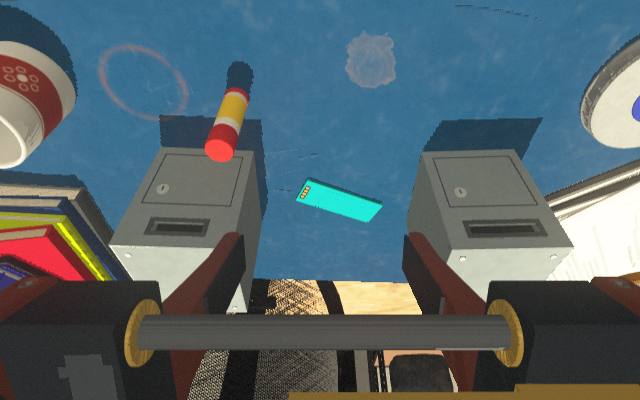

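View pics/n1.png

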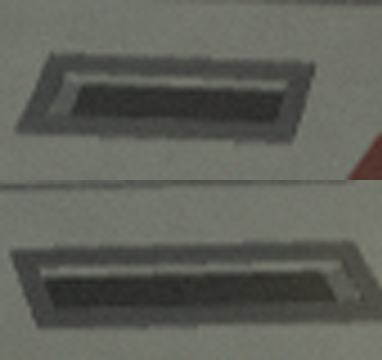

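View pics/n2.png

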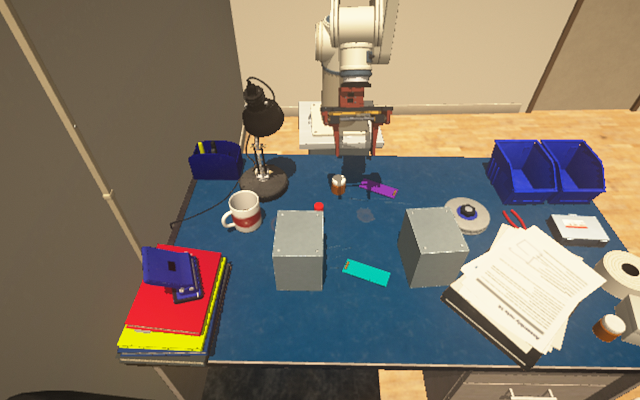

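Both slots, at (180,227) and (503,228), look as they did at the start, with the flaps closed. No pack is on the desk, and the glue stick, jar and mug are standing at the same pixels as before.

```bash
python3 -c "
from h import *
workorder.sign_off()"
```

```text
the job is handed in; nothing more can be done
```

Both packs are posted and the job is handed in, at about 21.6 s of the 67 s allowed. The long narrow pack went first, into the narrow-slot box on the right. The short wide pack then went into the wide-slot box on the left.

- **Posting:** I gripped each pack near one end and pushed it in until the fingers were just short of the wall. Neither push met resistance: no force stop triggered and the readings stayed under about 2 N. Each pack tipped in on release, so no extra push was needed.
- **Final check:** The last pictures show both flaps closed with nothing in either slot and no pack on the desk. The glue stick, jar and mug stand where they were, and the gripper is open and clear of everything. I could not see inside the boxes, so that the packs lie in them is judged from the empty slots and desk.
- **Measurements:** Sizes I measured beforehand came within about 1 mm of those given. No check failed; the only disagreement was roughly 1° of apparent nose-up tilt of each held pack, well within the slot's clearance.

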